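Put the drained bars away in the tool drawer

TASK

Put the washed aluminium bars away: pull the upper drawer of the red cabinet fully open and swing the yellow keeper bar in it right back against the drawer side. Draw every bar that is in the green drain bin out through its slot, tilting it clear, and lay each down in a lane of its own in the blue rack in the drawer, between the teeth and roughly centred lengthwise. Then swing the keeper fully shut across them until it clicks into its detent, and push the drawer fully shut, leaving the wooden block, the jar and the screwdriver where they are.

Things in the scene. Friction and masses are not known exactly. Their poses are not given: they have to be found in the camera images.
- drawer (a joint): slide of the upper drawer of the red cabinet, m: 0 shut, 0.27 out at its stop; 5 to 7 N moves it, it stays where left. Cabinet fixed on the bench, 340 deep x 300 wide x 190 mm high; its lower drawer is locked
- drawer_handle (a point): middle of the upper drawer's handle, a level round aluminium bar 11 mm thick and 120 mm long, 35 mm out from the drawer's front, 158 mm above the bench. x points into the cabinet (pull along -x, push shut along +x), y along the handle, z up
- rack (a point): blue comb rack fixed in the upper drawer; x into the cabinet, y across, z up; origin 149 mm in +x from the handle's middle, 126 mm above the bench, the centre height of a seated bar. Two cross rails at x = -55 and +55 mm carry the bars; rail tops are 8 mm below the origin; teeth 24 mm wide, tops 10 mm above it, leave lanes 24 mm wide. Open elsewhere down to the drawer floor 20 mm below. Drawer front's inner face at x = -100 mm
- keeper (a joint): yellow keeper bar in the drawer, turning level on an upright pivot at the drawer's front, +y side (rack axes), rad: 0 open, along the +y side wall; 1.571 shut (as it starts), along -y over the front rail, at its stop. About 2 N at the knob takes it past a sprung ball that holds it shut, over the last 2 degrees; elsewhere it stays where left
- keeper_knob (a point): point 17 mm up the keeper's black upright round knob, which turns freely on its pin, 16 mm in diameter, 28 mm tall, on the bar 150 mm from the pivot. Bar 236 x 14 x 10 mm, underside 13 mm and top 23 mm above the rack's origin, knob's top 51 mm. x points along the bar away from the pivot, z up
- keeper_hinge (a point): point on the upright pivot of the keeper bar, at the bar's mid height
- bin: green drain bin fixed on the bench, 104 deep x 238 wide x 104 mm high, under a fixed clear cover. Origin under its centre; slotted wall looks to -x (outer face x = -52 mm), y along it, z up. Four slots at y = -81, -27, 27, 81 mm, 26 mm wide, 54 to 88 mm above the bench, closed above. A bar comes out only lengthwise, drawn up along its slope (about 105 mm of it is inside); walls 4 mm
- lane1 (a point): lane 1 of the rack: where the centre of a bar seated there lies (rack x = 0, y = -72 mm, z = 0), axes as the rack's; bars lie along x
- lane2 (a point): lane 2 of the rack: where the centre of a bar seated there lies (rack x = 0, y = -24 mm, z = 0), axes as the rack's; bars lie along x
- lane3 (a point): lane 3 of the rack: where the centre of a bar seated there lies (rack x = 0, y = 24 mm, z = 0), axes as the rack's; bars lie along x
- lane4 (a point): lane 4 of the rack: where the centre of a bar seated there lies (rack x = 0, y = 72 mm, z = 0), axes as the rack's; bars lie along x
- bar1_mid (a point): Bar 1: square aluminium bar 16 x 16 x 180 mm, 0.12 kg; point at its centre, x along its length. At the start it leans in a slot of the bin, 30 degrees from level, x pointing down into the bin, lower end in the corner of floor and rear wall, upper (-x) end about 70 mm out of the slot. 2 to 4 bars are present, in any slots; an absent one reads None from the start
- bar2_mid (a point): Bar 2: same as bar 1; None if absent
- bar3_mid (a point): Bar 3: same as bar 1; None if absent
- bar4_mid (a point): Bar 4: same as bar 1; None if absent
- block: bystander: wooden drilling block 110 x 65 x 45 mm on the bench; origin under its centre
- jar: bystander: glass jar of brass screws, 68 mm in diameter, 102 mm tall, standing on the bench; origin under its centre
- screwdriver: bystander: screwdriver 200 mm long lying on top of the cabinet
Mind the look-alikes: they are no part of the job. What is shaped like the part that bears bar2_mid but orange or purple is not meant.

How it is judged:
On the way, in this order (a step that is already met when the one before it is completed fails the run):
1. the upper drawer is pulled open (value of joint drawer above 0.24 m), for 0.2 s.
2. the keeper bar is swung right back, clear of the lanes (value of joint keeper below 0.15 rad), for 0.2 s.
3. every bar lies in a lane of the rack (x of bar1_mid in the frame of rack between -0.025 and 0.025 m and y of bar1_mid in the frame of rack between -0.08 and 0.08 m and z of bar1_mid in the frame of rack between -0.004 and 0.004 m and angle between the x axis of each of bar1_mid, bar2_mid, bar3_mid, bar4_mid and the x axis of rack, either way round below 0.09 rad and x of bar2_mid in the frame of rack between -0.025 and 0.025 m and y of bar2_mid in the frame of rack between -0.08 and 0.08 m and z of bar2_mid in the frame of rack between -0.004 and 0.004 m and x of bar3_mid in the frame of rack between -0.025 and 0.025 m and y of bar3_mid in the frame of rack between -0.08 and 0.08 m and z of bar3_mid in the frame of rack between -0.004 and 0.004 m and x of bar4_mid in the frame of rack between -0.025 and 0.025 m and y of bar4_mid in the frame of rack between -0.08 and 0.08 m and z of bar4_mid in the frame of rack between -0.004 and 0.004 m), for 0.2 s.
4. the keeper bar is shut in its detent, over the bars (all of step 3 and value of joint keeper above 1.55 rad), for 0.2 s.
At the end, for the whole second after the job is handed in: The upper drawer is shut to within 12 mm, the keeper is within about a degree of its stop (held in its detent), and every bar lies in the rack: centre within 25 mm of the rack's middle lengthwise, at seated height within 4 mm, along its lane within 5 degrees, one bar to a lane (all of step 4 and value of joint drawer below 0.012 m); the robot touches nothing.
It fails at once if the block, the jar or the screwdriver is moved by more than 3 cm (distance of any of block, jar, screwdriver from where it was at the start of the episode above 0.03 m).
Of bar1, bar2, bar3, bar4 only 2 to 4 are there at a start; the rules pass over those that are not, and their reading is None.
At some moment in a run one of bar1, bar2, bar3, bar4 may be knocked a few centimetres aside while the robot is not near it.
Once in a run the grip may slacken for a moment while it holds something.
It also fails if it takes over 210 s, if anything falls off the work surface, if the arm or the gripper's body presses on something with over 40 N, if the wrist force passes 120 N, or if a joint passes its speed limit or range.

ROBOT

A 7-joint arm with a two-finger parallel gripper is mounted at the origin on the work surface. World frame = base frame: x ahead of the robot, y to its left, z up, the work surface at z = 0. Lengths are in m, angles in rad, forces in N, time in s.
With the tool pointing down it reaches from about 0.425 to 0.875 m from the base axis. Payload 4.7 kg.
Tool frame: the origin (TCP) lies between the finger pads; the fingertips stand robot.finger_overhang ahead of it and the grasp point (between the pads) lies 2 mm behind it (robot.finger_overhang is the distance from the TCP to the fingertips, in m); z points along the fingers, y is the line along which they close (so a half turn about z gives the same grasp; the last joint's range is limited). The gripper opens to 85 mm and grips with 20 to 120 N. Pads are 22 mm wide; open, the fingers measure 114 mm over their backs; the gripper's body (76 mm by 85 mm) begins 54 mm behind the grasp point. The pads swing forward as they close: fully open they stand 13 mm farther back than shut.
Start: joints at [-1.238, 0.321, -0.07, 1.45, 0.023, 1.371, -0.057], TCP at [0.204, 0.617, 0.248] pointing down, gripper open.
Joint ranges: [-2.86, 2.86], [-0.3, 2.09], [-1.38, 1.24], [0.06, 2.45], [-1.56, 4.7], [0.09, 2.05], [-2.69, 2.69]. Speed limits (rad/s): [2.57, 2.57, 3.14, 3.14, 3.14, 3.14, 3.14].

INTERFACE

Orientations are given as a unit quaternion [x, y, z, w].
In Python, from workcell import robot, capture, camera_info, ticket, finder gives the robot as it stands.
- The arm moves only by the shell command python3 -m pendant 'ROWS' [FORCE]. ROWS is JSON, a list that holds one entry, the list of rows, each a list of 5 numbers: the closure, from -1 (fully open) to 1 (shut), so that 0 is half open, then the shift along the tool's x, y, z in m, then the turn about the tool's z in rad. In form: [[[gripper, x, y, z, twist], ...]]. A call has 1 to 20 rows; each row shifts and turns the commanded pose from where the row before left it, along the tool's axes as they then stand; what a row does not reach is not made up. A row lasts 1/12 s, in which the tool goes at most 41.7 mm and 7.16 degrees, less where a joint would pass 70% of its speed; a pose out of reach is approached as far as the arm can. A call with a gripper value outside its range is refused whole. The fingers move at their own pace and stop on an object; FORCE is the grip in N (left out, the last holds). Time passes only in rows, so rows that do not move let the fingers close. It gives the time, the measured TCP pose, the force, the opening and the grip force at its end, in the units of the state.
- robot.get_state(): the state, without advancing time (a new reading comes with each control period).
- capture(name): name is "scene" or "top" or "wrist"; returns (picture, depth): 480x640x3 uint8, red, green, blue; 480x640 float32, m along the optical axis (not along the pixel's ray), 0 where there is no reading.
- camera_info(name): a dict with "K" (3x3 intrinsics, pixels), "world_to_cam" (4x4, takes a point from world to camera coordinates). Camera axes: x right, y down, z forward; pixel columns grow to the right and rows downward; lengths in m; the calibration is good to about 2 mm. A picture is of the moment at which its call begins: read the wrist's pose just before it. camera_info takes no time and is no camera call; for the wrist camera it gives the pose at the moment of the call.
- ticket.job_done(): hands the job in; it is judged then, once.
Trained networks look in the newest picture that a camera, given by its name, has taken for a name from the list of things; names that differ only in an ending like _2 or _b are one class to them, and where a whole thing is asked for, a point or a joint stands for the part that bears it (a point fixed in the world has none). Each returns a list of dicts, best first, with "conf" (0 to 1); they miss things now and then, are a little off and sometimes report something else, mostly with a low value. They report only what shows in the picture. A call takes as long as a camera call. They do not tell look-alikes from the thing itself.
- finder.silhouettes(camera, thing): "mask" (480x640 bool, what is visible of it) and "box" ([left, top, right, bottom] in pixels, round what is visible of it).
- finder.pinpoint(camera, thing): "location" ([column, row] in pixels: a listed point, or the origin of a listed thing).
The state is a dict: "time_s": time; "joint_positions": joint angles; "dq": joint speeds; "tau": joint torques, N m; "eef_pos": TCP position; "orientation": TCP orientation; "ft_force": force on the tool from outside, world axes, zero at the start; "wrist_torque": the same for the moment, N m; "width": finger opening in m; "gripper_force": force on a finger pad.
Only numpy, scipy, OpenCV 4.12 (cv2) and the standard library are available. Lean on these libraries where they do the work, as an engineer would, in place of code of your own. Each camera call takes 0.05 s, during which the arm holds its last target. There are 200 camera calls.

## Working session

There is one attempt and no reset: what is moved stays moved. The work goes in short steps, Python scripts to look and compute and a shell command to move; the robot and the scene stay as the last step left them, time stands still between calls to the robot, and variables do not carry over. Pictures are saved under pics/ and viewed, at most 14 in all, crops included, and the job is handed in when it is done.

```bash
ls; mkdir -p pics
cat > h.py <<'E'
import numpy as np, cv2
from workcell import robot, capture, camera_info, ticket, finder
def px2w(cam,uv,depth=None,z=None,info=None):
    i=info or camera_info(cam);K=np.array(i["K"]);T=np.linalg.inv(np.array(i["world_to_cam"]))
    r=np.linalg.inv(K)@np.array([uv[0],uv[1],1.]);o=T[:3,3];d=T[:3,:3]@r
    if z is not None: return o+d*(z-o[2])/d[2]
    return o+d*depth
def w2px(cam,p,info=None):
    i=info or camera_info(cam);q=np.array(i["world_to_cam"])@np.append(p,1);q=np.array(i["K"])@q[:3];return q[:2]/q[2]
def cap(cam,fn):
    a,d=capture(cam);cv2.imwrite("pics/"+fn,a[:,:,::-1]);return a,d
def med(d,u,v,r=2):
    p=d[int(v)-r:int(v)+r+1,int(u)-r:int(u)+r+1];p=p[p>0];return np.median(p) if p.size else 0
E
python3 - <<'E'
from h import *
np.set_printoptions(precision=4,suppress=True)
s=robot.get_state();print(s["time_s"],s["eef_pos"],s["orientation"],s["width"],robot.finger_overhang)
for c in("scene","top","wrist"):
    a,d=cap(c,c+"0.png");T=np.linalg.inv(camera_info(c)["world_to_cam"]);print(c,T[:3,3],T[:3,2])
    for t in ["drawer_handle","rack","keeper_knob","keeper_hinge","bin","bar2_mid","block","jar","screwdriver"]:
        for r in finder.pinpoint(c,t)[:5]:
            u,v=r["location"];z=med(d,u,v)
            print(c,t,round(r["conf"],2),np.round([u,v]),px2w(c,(u,v),depth=z) if z else None)
E
```

```text
pics
0.0 [0.2036 0.6168 0.2472] [ 0.1587  0.9873 -0.0009 -0.0001] 0.0854963105274996 0.017
scene [1.4602 0.1014 1.456 ] [-0.5759 -0.0193 -0.8173]
scene drawer_handle 0.58 [400. 241.] [0.5253 0.3019 0.1567]
scene bin 0.71 [196. 277.] [ 0.6076 -0.2368  0.1013]
scene bar2_mid 0.94 [159. 207.] [ 0.2972 -0.406   0.0116]
scene bar2_mid 0.79 [307. 227.] [0.3732 0.05   0.0108]
scene bar2_mid 0.72 [471. 236.] [0.5505 0.4739 0.2126]
scene bar2_mid 0.7 [226. 206.] [ 0.2923 -0.1991  0.0115]
scene bar2_mid 0.47 [215. 244.] [ 0.4985 -0.1979  0.0999]
scene block 0.71 [340. 344.] [0.7691 0.1461 0.0418]
scene jar 0.97 [255. 357.] [ 0.8226 -0.0669  0.0734]
scene screwdriver 0.91 [471. 236.] [0.5486 0.4752 0.2126]
top [0.1947 0.0671 1.6623] [ 0.2139  0.0057 -0.9768]
top drawer_handle 0.91 [235. 235.] [0.5265 0.3013 0.1615]
top rack 0.53 [309. 171.] [0.7375 0.129  0.0441]
top bin 0.92 [450. 246.] [ 0.5241 -0.2409  0.1027]
top bar2_mid 0.9 [429. 344.] [ 0.2786 -0.1997  0.0153]
top bar2_mid 0.82 [335. 306.] [0.3731 0.0494 0.0145]
top bar2_mid 0.77 [436. 267.] [ 0.467  -0.2048  0.1037]
top bar2_mid 0.67 [510. 343.] [ 0.2859 -0.4105  0.0135]
top block 0.61 [309. 172.] [0.7337 0.1273 0.0443]
top jar 0.93 [379. 165.] [ 0.752  -0.0608  0.0594]
top screwdriver 0.92 [162. 229.] [0.529  0.4736 0.2009]
top screwdriver 0.22 [237. 235.] [0.5262 0.2959 0.1611]
wrist [0.1326 0.6404 0.3738] [ 0.2822 -0.0925 -0.9549]
```

View pics/top0.png

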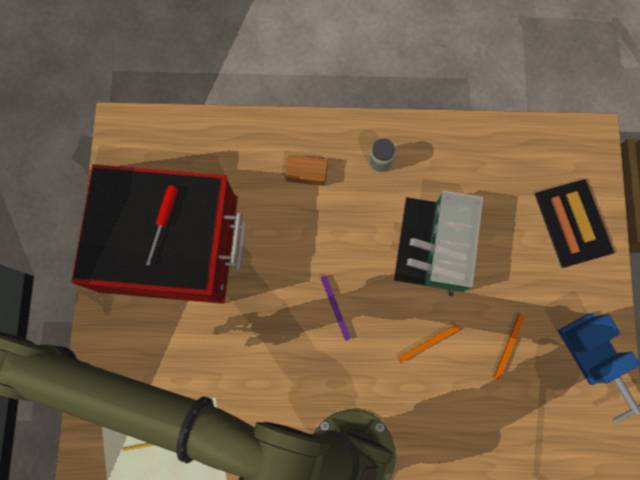

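View pics/scene0.png

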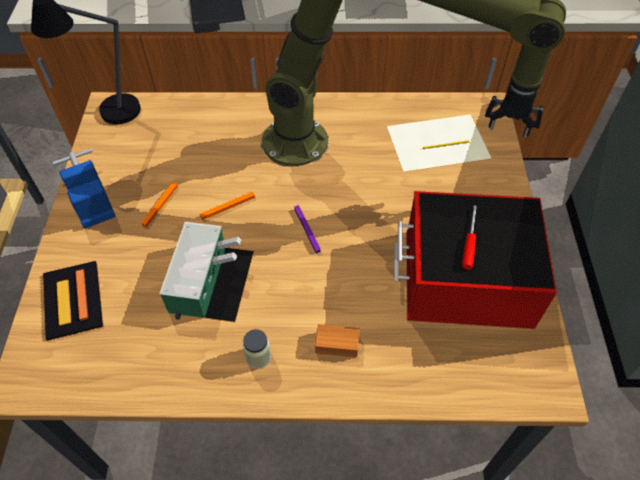

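The top view shows the red cabinet at left with its handle at about (237,240). The green bin is at (440,245) with two grey bars sticking out to the left at (420,243) and (418,267). The purple bar (335,306) and the orange bars are look-alikes; the block is at (306,168) and the jar at (382,153).

Run:
```python
from h import *
np.set_printoptions(precision=4,suppress=True)
from scipy.spatial.transform import Rotation as R
print(R.from_quat(robot.get_state()["orientation"]).as_matrix())
for c in("top","scene"):
    a,d=capture(c);i=camera_info(c);K=np.array(i["K"]);T=np.linalg.inv(i["world_to_cam"])
    v,u=np.mgrid[:480,:640];P=np.stack([(u-K[0,2])/K[0,0]*d,(v-K[1,2])/K[1,1]*d,d],-1)@T[:3,:3].T+T[:3,3]
    X,Y,Z=P[...,0],P[...,1],P[...,2];ok=d>0
    def line(n,m):
        p=P[m];
        if len(p)<8: print(c,n,len(p));return
        q=p.mean(0);w=np.linalg.svd(p-q,full_matrices=False)[2][0];w*=np.sign(w[np.argmax(abs(w))])
        print(c,n,len(p),q,"dir",w,p.min(0),p.max(0))
    line("handle",ok&(abs(Z-.16)<.012)&(abs(Y-.30)<.02)&(abs(X-.526)<.1))
    m=ok&(abs(Z-.104)<.008)&(abs(Y+.23)<.12)&(abs(X-.53)<.2)
    print(c,"cover",cv2.minAreaRect(P[m][:,:2].astype(np.float32)),cv2.boxPoints(cv2.minAreaRect(P[m][:,:2].astype(np.float32))))
    m=ok&(abs(Z-.2)<.02)&(abs(Y-.45)<.25)&(abs(X-.53)<.25); r=cv2.minAreaRect(P[m][:,:2].astype(np.float32));print(c,"cab",r,Z[m].mean())
    m=ok&(Z>.06)&(Z<.13)&(Y>-.178)&(Y<-.06)&(X>.38)&(X<.68)
    n,l,st,ce=cv2.connectedComponentsWithStats(m.astype(np.uint8))
    for k in range(1,n):
        if st[k,4]>15: line("bar?",l==k)
    for t in ("bin","block"):
        r=finder.pinpoint(c,t)
        if r: print(c,t,px2w(c,r[0]["location"],z=0))
```

```text
[[-0.9496  0.3134  0.0001]
 [ 0.3134  0.9496  0.0001]
 [-0.0001  0.0001 -1.    ]]
top handle 261 [0.5206 0.3013 0.1621] dir [ 0.9988 -0.0496 -0.0039] [0.456  0.2913 0.1493] [0.5845 0.319  0.1705]
top cover ((0.5501996278762817, -0.22881507873535156), (0.17040574550628662, 0.24334198236465454), 81.34500885009766) [[ 0.4171 -0.2947]
 [ 0.6577 -0.3314]
 [ 0.6833 -0.1629]
 [ 0.4427 -0.1263]]
top cab ((0.5349642634391785, 0.5054009556770325), (0.3438909351825714, 0.30302363634109497), 86.38253021240234) 0.1930674665824545
top bar? 106 [ 0.5303 -0.159   0.0974] dir [0.1681 0.8491 0.5008] [ 0.5211 -0.1779  0.0718] [ 0.5406 -0.1396  0.1104]
top bar? 128 [ 0.477  -0.155   0.0957] dir [0.1547 0.8663 0.475 ] [ 0.4676 -0.1774  0.0666] [ 0.4881 -0.1318  0.1139]
top block [0.7452 0.1305 0.    ]
scene handle 187 [0.5313 0.3051 0.16  ] dir [ 0.9989 -0.0462  0.002 ] [0.4611 0.2953 0.151 ] [0.592  0.3197 0.1674]
scene cover ((0.5544240474700928, -0.2257443368434906), (0.17155224084854126, 0.24530649185180664), 81.03792572021484) [[ 0.4199 -0.2914]
 [ 0.6622 -0.3296]
 [ 0.6889 -0.1601]
 [ 0.4466 -0.1219]]
scene cab ((0.5398737788200378, 0.507850170135498), (0.3417494595050812, 0.30989980697631836), 86.27058410644531) 0.191252785534866
scene bar? 128 [ 0.4863 -0.1532  0.0915] dir [0.1214 0.8393 0.53  ] [ 0.4723 -0.1777  0.0693] [ 0.4986 -0.1279  0.1142]
scene bar? 113 [ 0.54   -0.1568  0.094 ] dir [0.0455 0.8793 0.4741] [ 0.5287 -0.1772  0.0725] [ 0.5502 -0.137   0.1105]
scene bin [ 0.5357 -0.2562  0.    ]
scene block [0.7467 0.1419 0.    ]
```

```bash
python3 -m pendant '[[[0.45,0,0,0,-0.085],[0.45,0,0,0,-0.085],[0.45,0,0,0,-0.085],[0.45,-0.0284,-0.0245,0,0],[0.45,-0.0284,-0.0245,0,0],[0.45,-0.0284,-0.0245,0,0],[0.45,-0.0284,-0.0245,0,0],[0.45,-0.0284,-0.0245,0,0],[0.45,-0.0284,-0.0245,0,0],[0.45,-0.0284,-0.0245,0,0],[0.45,-0.0284,-0.0245,0,0],[0.45,-0.0284,-0.0245,0,0],[0.45,-0.0284,-0.0245,0,0],[0.45,-0.0284,-0.0245,0,0],[0.45,-0.0284,-0.0245,0,0],[0.45,0,0,0.02,0],[0.45,0,0,0.02,0],[0.45,0,0,0,0]]]' 30
cat >> h.py <<'E'
from scipy.spatial.transform import Rotation as R
np.set_printoptions(precision=4,suppress=True)
def cloud(c):
    a,d=capture(c);i=camera_info(c);K=np.array(i["K"]);T=np.linalg.inv(i["world_to_cam"])
    v,u=np.mgrid[:480,:640];return a,d>0,np.stack([(u-K[0,2])/K[0,0]*d,(v-K[1,2])/K[1,1]*d,d],-1)@T[:3,:3].T+T[:3,3]
def to(p,yaw=None):
    """print remaining move in tool axes; yaw=deg of tool y axis wanted (mod 180)"""
    s=robot.get_state();M=R.from_quat(s["orientation"]).as_matrix();e=np.array(s["eef_pos"])
    y0=np.degrees(np.arctan2(M[1,1],M[0,1]));tw=0
    if yaw is not None:
        dy=(yaw-y0+90)%180-90;tw=-np.radians(dy);M=M@R.from_rotvec([0,0,tw]).as_matrix()
    print("t",round(s["time_s"],2),"tcp",e,"yaw",round(y0,2),"w",round(s["width"],4),"-> twist first",round(tw,4),"then",M.T@(np.array(p)-e))
def fit(p):
    q=p.mean(0);w=np.linalg.svd(p-q,full_matrices=False)[2][0];return q,w*np.sign(w[np.argmax(abs(w))])
E
python3 - <<'E'
from h import *
to([.5250,.303,.156],86.35)
a,d,=cap("wrist","w1.png")
a,ok,P=cloud("wrist");m=ok&(abs(P[...,2]-.16)<.008)&(abs(P[...,1]-.30)<.02)&(abs(P[...,0]-.526)<.09)
p=P[m];print(len(p));print(fit(p),np.percentile(p,[2,98],axis=0)) if len(p)>9 else 0
E
```

```text
time_s: 3.3
eef_pos: [0.5237, 0.3002, 0.2043]
orientation: [0.033, 0.999, -0.002, -0.003]
ft_force: [-0.8, 0.7, -1.2]
width: 0.0236
gripper_force: 0.0
t 3.3 tcp [0.5237 0.3002 0.2043] yaw 86.24 w 0.0236 -> twist first -0.0019 then [-0.0014  0.0031  0.0483]
5389
(array([0.5176, 0.3036, 0.1637]), array([ 0.9982, -0.0597,  0.0025])) [[0.4625 0.2948 0.1602]
 [0.5827 0.3169 0.1659]]
```

View pics/w1.png

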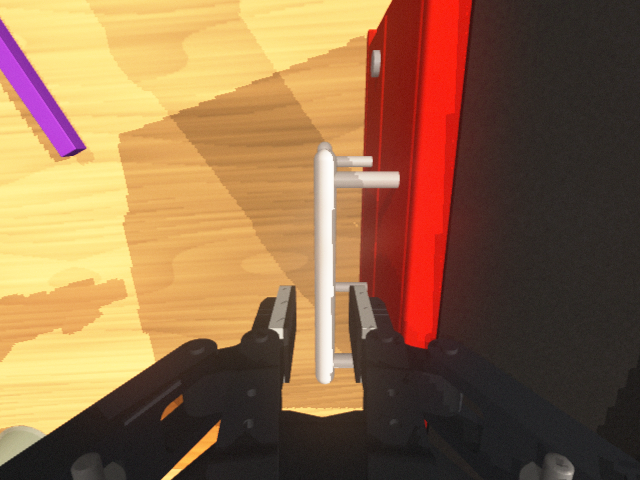

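The view shows the handle (centre column about 325) centred between the fingers, and the gap to the red front is free.

```bash
python3 -m pendant '[[[0.45,0,0.003,0.016,0],[0.45,0,0,0.016,0],[0.45,0,0,0.016,0],[1,0,0,0,0],[1,0,0,0,0],[1,0,0,0,0],[1,0,0,0,0]]]' 40 && python3 -m pendant '[[[1,0,-0.01,0,0],[1,0,-0.015,0,0],[1,0,-0.018,0,0],[1,0,-0.018,0,0],[1,0,-0.018,0,0],[1,0,-0.018,0,0],[1,0,-0.018,0,0],[1,0,-0.018,0,0],[1,0,-0.018,0,0],[1,0,-0.018,0,0],[1,0,-0.018,0,0],[1,0,-0.018,0,0],[1,0,-0.018,0,0],[1,0,-0.018,0,0],[1,0,-0.018,0,0],[1,0,-0.014,0,0],[1,0,0,0,0],[1,0,0,0,0]]]'
```

```text
time_s: 3.98
eef_pos: [0.5267, 0.3013, 0.1647]
orientation: [0.033, 0.999, -0.002, 0.001]
ft_force: [-5.0, -11.9, 14.5]
width: 0.009
gripper_force: 39.1
time_s: 5.48
eef_pos: [0.5091, 0.0317, 0.1647]
orientation: [0.032, 0.999, 0.0, 0.002]
ft_force: [-4.5, -4.2, 14.3]
width: 0.0092
gripper_force: 40.7
```

```bash
python3 -m pendant '[[[0.45,0,0,0,0],[0.45,0,0,0,0],[0.45,0,0,-0.04,0],[0.45,0,0,-0.04,0],[0.45,0.02,0.04,-0.03,0],[0.45,0.02,0.03,-0.03,0],[0.45,0.02,0.02,-0.03,0],[0.45,0.02,0,0,0],[0.45,0,0,0,0]]]'
python3 - <<'E'
from h import *
a,ok,P=cloud("wrist");cv2.imwrite("pics/w2.png",a[:,:,::-1])
i=camera_info("wrist")
for t,z in (("rack",.126),("keeper_knob",.16),("keeper_hinge",.144),("drawer_handle",.158),("lane1",.126),("lane4",.126)):
    for r in finder.pinpoint("wrist",t)[:2]: print(t,round(r["conf"],2),r["location"],px2w("wrist",r["location"],z=z,info=i))
hsv=cv2.cvtColor(a,cv2.COLOR_RGB2HSV)
m=(hsv[...,0]>20)&(hsv[...,0]<34)&(hsv[...,1]>150)&ok&(abs(P[...,2]-.149)<.006)
p=P[m];print(len(p),fit(p),cv2.minAreaRect(p[:,:2].astype(np.float32)))
to([0,0,0])
E
```

```text
time_s: 6.23
eef_pos: [0.438, 0.1179, 0.3232]
orientation: [0.029, 1.0, 0.001, 0.002]
ft_force: [-0.3, -0.5, 0.2]
width: 0.0234
gripper_force: 0.0
rack 0.98 [388.8, 285.3] [0.5191 0.1777 0.126 ]
rack 0.21 [53.1, 285.2] [ 0.499  -0.1533  0.126 ]
keeper_knob 0.88 [334.2, 334.5] [0.5496 0.1209 0.16  ]
keeper_hinge 0.62 [337.4, 164.4] [0.3964 0.1317 0.144 ]
drawer_handle 0.55 [229.0, 299.8] [0.5093 0.0279 0.158 ]
drawer_handle 0.38 [387.9, 284.5] [0.5028 0.1712 0.158 ]
lane1 0.91 [386.6, 304.5] [0.5402 0.1754 0.126 ]
lane1 0.7 [393.9, 211.2] [0.4441 0.1826 0.126 ]
lane4 0.91 [386.6, 304.5] [0.5402 0.1754 0.126 ]
lane4 0.7 [393.9, 211.2] [0.4441 0.1826 0.126 ]
2750 (array([0.4956, 0.1246, 0.1473]), array([ 0.9978, -0.0659, -0.0004])) ((0.5130190253257751, 0.12372414767742157), (0.013977977447211742, 0.2190370410680771), 86.16979217529297)
t 6.58 tcp [0.4401 0.1142 0.3195] yaw 86.26 w 0.0235 -> twist first 0 then [ 0.4314 -0.1424  0.3201]
```

View pics/w2.png

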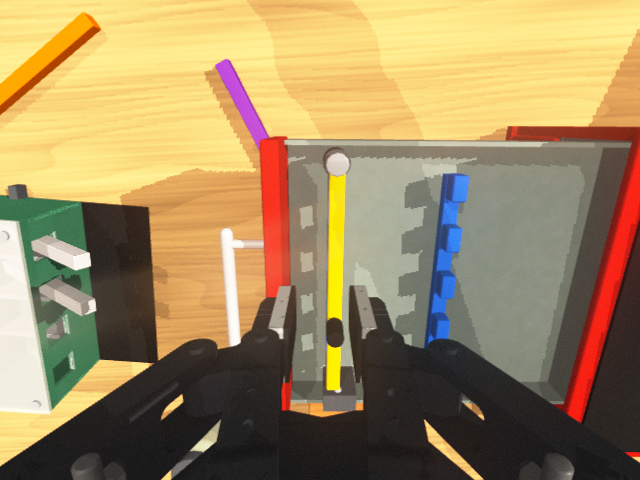

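The keeper runs from the hinge (337,163) to the knob (335,332). The rear blue rail is at column 445, and the bin shows bars in its two nearest slots (rows 250 and 297) with the other two slots empty. I'll go to the knob next.

```bash
python3 -m pendant '[[[0.18,-0.036,0.005,0,0],[0.18,-0.036,0.005,0.02,0],[0.18,-0.035,0.0046,0.03,0],[0.18,0,0,0.03,0],[0.18,0,0,0.01,0],[0.18,0,0,0,0],[0.18,0,0,0,0]]]' 25
python3 - <<'E'
from h import *
a,ok,P=cloud("wrist")
i=camera_info("wrist")
for r in finder.pinpoint("wrist","keeper_knob")[:2]: print(round(r["conf"],2),r["location"],px2w("wrist",r["location"],z=.166,info=i))
m=ok&(abs(P[...,2]-.177)<.004)&(np.hypot(P[...,0]-.548,P[...,1]-.121)<.025);print(m.sum(),P[m].mean(0),P[m].min(0),P[m].max(0))
to([.548,.1215,.172])
E
```

```text
time_s: 7.17
eef_pos: [0.5436, 0.1221, 0.2335]
orientation: [0.032, 0.999, -0.0, -0.0]
ft_force: [0.1, 0.2, 0.4]
width: 0.0352
gripper_force: 0.0
0.84 [327.6, 265.4] [0.5478 0.125  0.166 ]
630 [0.5441 0.1237 0.1777] [0.5368 0.1156 0.1731] [0.5524 0.1314 0.18  ]
t 7.27 tcp [0.5446 0.1226 0.2356] yaw 86.36 w 0.0349 -> twist first 0 then [-0.0033 -0.0009  0.0636]
```

Knob at (0.5445, 0.1238), directly below. I'll descend, grip it and swing it.

```bash
python3 -m pendant '[[[0.18,0,0.001,0.03,0],[0.18,0,0,0.03,0],[0.18,0,0,0.002,0],[1,0,0,0,0],[1,0,0,0,0],[1,0,0,0,0],[1,0,0,0,0]]]' 25 && python3 -m pendant '[[[1,0.0008,0.0157,0,0],[1,0.0025,0.0155,0,0],[1,0.0041,0.0152,0,0],[1,0.0056,0.0147,0,0],[1,0.0071,0.0140,0,0],[1,0.0086,0.0132,0,0],[1,0.0099,0.0122,0,0],[1,0.0111,0.0111,0,0],[1,0.0122,0.0099,0,0],[1,0.0132,0.0086,0,0],[1,0.0140,0.0071,0,0],[1,0.0147,0.0056,0,0],[1,0.0152,0.0041,0,0],[1,0.0155,0.0025,0,0],[1,0.0140,0.0008,0,0],[1,0,0,0,0],[1,0,0,0,0]]]'
```

```text
time_s: 7.85
eef_pos: [0.5447, 0.1236, 0.1734]
orientation: [0.032, 0.999, 0.001, 0.001]
ft_force: [-1.8, 0.4, 2.6]
width: 0.0147
gripper_force: 26.0
time_s: 9.27
eef_pos: [0.4061, 0.2832, 0.1732]
orientation: [0.032, 0.999, 0.001, 0.001]
ft_force: [0.4, -1.0, 7.4]
width: 0.0148
gripper_force: 26.6
```

```bash
python3 -m pendant '[[[0.5,0,0,0,0],[0.5,0,0,0,0],[0.5,0,0,-0.04,0],[0.5,0,0,-0.04,0],[0.5,-0.015,-0.03,-0.04,0],[0.5,-0.015,-0.04,-0.03,0],[0.5,-0.015,-0.04,0,0],[0.5,0,0,0,0],[0.5,0,0,0,0]]]'
python3 - <<'E'
from h import *
a,ok,P=cloud("wrist");cv2.imwrite("pics/w3.png",a[:,:,::-1])
hsv=cv2.cvtColor(a,cv2.COLOR_RGB2HSV);b=(hsv[...,0]>100)&(hsv[...,0]<125)&(hsv[...,1]>150)&ok
m=b&(abs(P[...,2]-.136)<.003)
n,l,st,ce=cv2.connectedComponentsWithStats(m.astype(np.uint8))
for k in range(1,n):
    if st[k,4]>40: r=cv2.minAreaRect(P[l==k][:,:2].astype(np.float32));print("tooth",st[k,4],P[l==k].mean(0),r)
y=(hsv[...,0]>20)&(hsv[...,0]<34)&(hsv[...,1]>150)&ok&(abs(P[...,2]-.149)<.006)
print("keeper",fit(P[y]))
i=camera_info("wrist")
for r in finder.pinpoint("wrist","rack")[:1]: print(r["conf"],px2w("wrist",r["location"],z=.126,info=i))
m=ok&(P[...,2]>.06)&(P[...,2]<.125)&(P[...,1]>-.172)&(P[...,1]<-.06)&(P[...,0]>.38)&(P[...,0]<.68)
n,l,st,ce=cv2.connectedComponentsWithStats(m.astype(np.uint8))
for k in range(1,n):
    if st[k,4]>40: print("bar",st[k,4],fit(P[l==k]),P[l==k].min(0),P[l==k].max(0))
E
```

```text
time_s: 10.02
eef_pos: [0.4391, 0.183, 0.3073]
orientation: [0.035, 0.999, 0.001, 0.0]
ft_force: [-0.6, -0.3, 0.7]
width: 0.0214
gripper_force: 0.0
tooth 401 [0.4166 0.1339 0.1351] ((0.4168766438961029, 0.13368886709213257), (0.013949341140687466, 0.021979160606861115), 86.61261749267578)
tooth 210 [0.4276 0.2429 0.1352] ((0.4272310733795166, 0.24281395971775055), (0.01266450248658657, 0.01415381021797657), 89.48077392578125)
tooth 367 [0.4699 0.2401 0.1351] ((0.4699303209781647, 0.2404986470937729), (0.013534624129533768, 0.02346380613744259), 84.4323501586914)
tooth 380 [0.4632 0.1312 0.135 ] ((0.4634678065776825, 0.1308906227350235), (0.0134717533364892, 0.02390996739268303), 84.46331787109375)
tooth 286 [0.5161 0.2379 0.135 ] ((0.5178430080413818, 0.23738877475261688), (0.013158487156033516, 0.02411949262022972), 85.55619812011719)
tooth 214 [0.5068 0.1274 0.1349] ((0.5102546811103821, 0.1278161108493805), (0.013019432313740253, 0.021948400884866714), 83.72135162353516)
keeper (array([0.4014, 0.2482, 0.148 ]), array([ 0.0698,  0.9976, -0.0005]))
0.7 [0.5121 0.1814 0.126 ]
bar 443 (array([ 0.4814, -0.1367,  0.0975]), array([0.4556, 0.6124, 0.646 ])) [ 0.4719 -0.1632  0.074 ] [ 0.4928 -0.1281  0.1074]
bar 644 (array([ 0.5329, -0.1496,  0.0962]), array([0.3386, 0.7993, 0.4964])) [ 0.5245 -0.1719  0.0735] [ 0.546  -0.1351  0.1075]
```

View pics/w3.png

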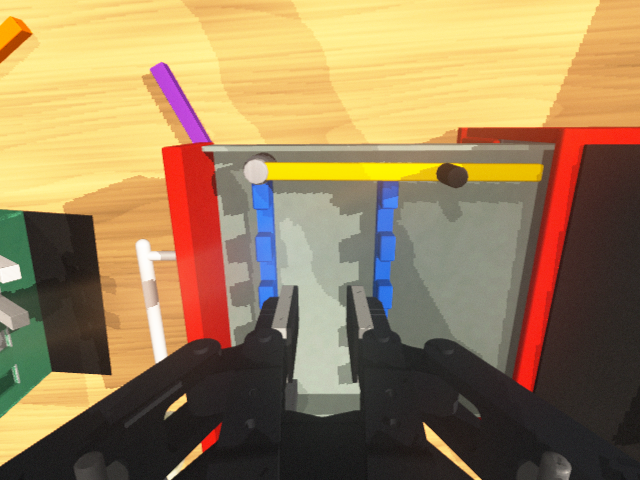

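Keeper is fully back along the side wall, and both rack rails are visible. Rack centre comes out at (0.5144, 0.1826), yaw 3.7°. Next is the bin.

```bash
python3 -m pendant '[[[0.18,-0.0114,-0.0372,0,0],[0.18,-0.0114,-0.0372,0,0],[0.18,-0.0114,-0.0372,0,0],[0.18,-0.0114,-0.0372,0,0],[0.18,-0.0114,-0.0372,0,0],[0.18,-0.0114,-0.0372,0,0],[0.18,-0.0114,-0.0372,0,0],[0.18,-0.0114,-0.0372,0,0],[0.18,0,0,0,0.1],[0.18,0,0,0,0.1]]]'
python3 -c "
from h import *
print(robot.get_state()['joint_positions']);to([.51,-.12,.3],171.3)"
```

```text
time_s: 10.95
eef_pos: [0.5101, -0.1188, 0.3061]
orientation: [0.135, 0.991, -0.001, -0.001]
ft_force: [-1.0, 1.3, 0.3]
width: 0.0348
gripper_force: 0.0
[-0.3881  0.0172  0.5775  1.6898 -0.0083  1.4388  1.4898]
t 10.95 tcp [ 0.5101 -0.1188  0.3061] yaw 74.45 w 0.0348 -> twist first 1.4512 then [-0.0012  0.0001  0.0061]
```

```bash
python3 -m pendant '[[[0.18,0,0,0,-0.113],[0.18,0,0,0,-0.113],[0.18,0,0,0,-0.113],[0.18,0,0,0,-0.113],[0.18,0,0,0,-0.113],[0.18,0,0,0,-0.113],[0.18,0,0,0,-0.113],[0.18,0,0,0,-0.113],[0.18,0,0,0,-0.113],[0.18,0,0,0,-0.113],[0.18,0,0,0,-0.113],[0.18,0,0,0,-0.113],[0.18,0,0,0,-0.113],[0.18,0,0,0,-0.113],[0.18,0,0,0,-0.113],[0.18,0,0,0,0]]]'
cat > bars.py <<'E'
from h import *
def bars(fn,ylo=-.185):
    a,ok,P=cloud("wrist");cv2.imwrite("pics/"+fn,a[:,:,::-1])
    m=ok&(P[...,2]>.06)&(P[...,2]<.13)&(P[...,1]>ylo)&(P[...,1]<-.06)&(P[...,0]>.40)&(P[...,0]<.6)
    m=cv2.erode(m.astype(np.uint8),np.ones((3,3)))
    n,l,st,ce=cv2.connectedComponentsWithStats(m)
    for k in range(1,n):
        if st[k,4]>150:
            p=P[l==k];q,w=fit(p);print("bar",st[k,4],q,w,p.min(0),p.max(0))
            for y in (-.17,-.16,-.15,-.14):
                s=p[abs(p[:,1]-y)<.002]
                if len(s)>5: print("  y",y,"x",np.percentile(s[:,0],[3,97]),"ztop",np.percentile(s[:,2],90))
    return a,ok,P
if __name__=="__main__":
    bars("w4.png");to([.51,-.12,.3],171.3)
E
python3 bars.py
```

```text
time_s: 12.28
eef_pos: [0.5015, -0.1019, 0.3324]
orientation: [-0.524, 0.851, -0.026, 0.01]
ft_force: [0.7, 1.0, 0.1]
width: 0.0351
gripper_force: 0.0
bar 677 [ 0.4802 -0.159   0.0955] [0.1369 0.88   0.4547] [ 0.4701 -0.1836  0.08  ] [ 0.4899 -0.1336  0.1085]
  y -0.17 x [0.4722 0.4847] ztop 0.09088307160953979
  y -0.16 x [0.4736 0.4864] ztop 0.09723376309786219
  y -0.15 x [0.4747 0.4878] ztop 0.10282878454713938
  y -0.14 x [0.4761 0.4892] ztop 0.1075173703353049
bar 648 [ 0.5324 -0.1631  0.0971] [0.1335 0.8806 0.4546] [ 0.5229 -0.1836  0.0777] [ 0.5426 -0.1413  0.1084]
  y -0.17 x [0.5247 0.5389] ztop 0.09549326264601934
  y -0.16 x [0.5262 0.5404] ztop 0.101462522162515
  y -0.15 x [0.5277 0.5419] ztop 0.10688248264906969
t 12.33 tcp [ 0.5013 -0.1022  0.3323] yaw 153.13 w 0.0352 -> twist first -0.3172 then [ 0.0154 -0.0097  0.0332]
```

View pics/w4.png

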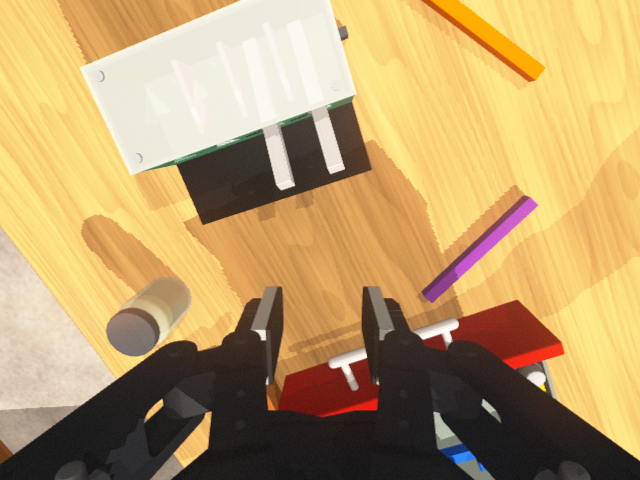

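The bars appear at (328,140) and (278,158); the other slots are empty. The tool lagged the commanded yaw, so I'll finish the turn.

```bash
python3 -c "
from h import *
print(robot.get_state()['joint_positions'])"; python3 -m pendant '[[[0.18,0,0,0,-0.08],[0.18,0,0,0,-0.08],[0.18,0,0,0,-0.08],[0.18,0,0,0,-0.077],[0.18,0,0,0,0],[0.18,0,0,0,0]]]'
python3 -c "
from h import *
print(robot.get_state()['joint_positions']);to([.4812,-.151,.15],171.3)"
```

```text
[-1.0082 -0.1537  1.0441  1.7187  0.1659  1.457   2.6907]
time_s: 12.83
eef_pos: [0.504, -0.068, 0.3315]
orientation: [-0.618, 0.785, -0.044, -0.007]
ft_force: [0.3, -0.3, -0.2]
width: 0.0351
gripper_force: 0.0
[-1.3546 -0.2978  1.1731  1.7313  0.3596  1.5047  2.6909]
t 12.83 tcp [ 0.504  -0.068   0.3315] yaw 166.54 w 0.0351 -> twist first -0.0831 then [0.0726 0.0198 0.1862]
```

Joint 7 is at its limit, so I'll turn the other way by half a turn, which gives the same grasp.

```bash
python3 -m pendant '[[[0.18,0,0,0,0.12],[0.18,0,0,0,0.12],[0.18,0,0,0,0.12],[0.18,0,0,0,0.12],[0.18,0,0,0,0.12],[0.18,0,0,0,0.12],[0.18,0,0,0,0.12],[0.18,0,0,0,0.12],[0.18,0,0,0,0.12],[0.18,0,0,0,0.12],[0.18,0,0,0,0.12],[0.18,0,0,0,0.12],[0.18,0,0,0,0.12],[0.18,0,0,0,0.12],[0.18,0,0,0,0.12],[0.18,0,0,0,0.12]]]'; python3 -m pendant '[[[0.18,0,0,0,0.12],[0.18,0,0,0,0.12],[0.18,0,0,0,0.12],[0.18,0,0,0,0.12],[0.18,0,0,0,0.12],[0.18,0,0,0,0.12],[0.18,0,0,0,0.12],[0.18,0,0,0,0.12],[0.18,0,0,0,0.12],[0.18,0,0,0,0]]]'
python3 -c "
from h import *
print(robot.get_state()['joint_positions']);to([.4812,-.151,.15],171.3)"
```

```text
time_s: 14.17
eef_pos: [0.5042, -0.0712, 0.331]
orientation: [0.294, 0.955, -0.031, 0.031]
ft_force: [-1.1, 0.5, -0.8]
width: 0.0349
gripper_force: 0.0
time_s: 15.0
eef_pos: [0.5042, -0.0711, 0.3309]
orientation: [0.742, 0.669, -0.01, 0.043]
ft_force: [0.2, -0.1, 0.4]
width: 0.0352
gripper_force: 0.0
[-0.8807 -0.1128  0.8579  1.7249  0.1646  1.4523 -0.1443]
t 15.0 tcp [ 0.5042 -0.0711  0.3309] yaw -5.84 w 0.0352 -> twist first 0.05 then [-0.0696 -0.0202  0.1854]
```

```bash
python3 -c "
from h import *
M=R.from_quat(robot.get_state()['orientation']).as_matrix();print(M)"
```

```text
[[ 0.105   0.9936  0.0414]
 [ 0.9918 -0.1016 -0.0771]
 [-0.0724  0.0492 -0.9962]]
```

```bash
python3 -m pendant '[[[0.18,0,0,0,0.05],[0.18,-0.025,-0.007,0.02,0],[0.18,-0.025,-0.007,0.03,0],[0.18,-0.025,-0.007,0.03,0],[0.18,0,0,0.035,0],[0.18,0,0,0.035,0],[0.18,0,0,0.035,0],[0.18,0,0,0,0],[0.18,0,0,0,0]]]' 60
python3 - <<'E'
from bars import *
a,ok,P=bars("w5.png",-.19)
to([.480,-.157,.0955],171.3)
E
```

```text
time_s: 15.75
eef_pos: [0.4788, -0.1558, 0.1499]
orientation: [0.757, 0.652, -0.011, 0.042]
ft_force: [-0.0, 0.6, 0.4]
width: 0.035
gripper_force: 0.0
bar 2394 [ 0.5351 -0.1596  0.0982] [0.1784 0.8866 0.4268] [ 0.5253 -0.1894  0.0709] [ 0.5472 -0.139   0.1103]
  y -0.17 x [0.5277 0.5421] ztop 0.09704284875077936
  y -0.16 x [0.5291 0.5436] ztop 0.10278442375612028
  y -0.15 x [0.5304 0.5451] ztop 0.10865244290024209
  y -0.14 x [0.5322 0.5462] ztop 0.10070807013985769
bar 2079 [ 0.4838 -0.1537  0.0983] [0.1305 0.9126 0.3874] [ 0.4717 -0.1888  0.0794] [ 0.4941 -0.1313  0.11  ]
  y -0.17 x [0.4747 0.4888] ztop 0.09254207566574679
  y -0.16 x [0.4763 0.4902] ztop 0.09817146601384666
  y -0.15 x [0.4773 0.4912] ztop 0.10426245734899084
  y -0.14 x [0.4788 0.493 ] ztop 0.10923191131386563
t 15.8 tcp [ 0.4805 -0.1556  0.1517] yaw -8.31 w 0.0352 -> twist first 0.0069 then [ 0.0025 -0.0032  0.0561]
```

```bash
python3 -m pendant '[[[0.18,0,0,0.02,0],[0.18,0,0,0.02,0],[0.18,0,0,0.015,0],[1,0,0,0,0],[1,0,0,0,0],[1,0,0,0,0],[1,0,0,0,0],[1,0.0083,0,-0.0056,0],[1,0.0083,0,-0.0056,0],[1,0,0,0,0]]]' 60; python3 -c "
from h import *
to([0.482+.0026,-.157+.017,.0955+.01])"
```

```text
time_s: 16.63
eef_pos: [0.4863, -0.1398, 0.1079]
orientation: [0.755, 0.654, -0.007, 0.043]
ft_force: [-1.2, 0.7, 1.0]
width: 0.0146
gripper_force: 61.3
t 16.63 tcp [ 0.4863 -0.1398  0.1079] yaw -8.15 w 0.0146 -> twist first 0 then [-0.0003 -0.0018  0.0023]
```

```bash
python3 -m pendant '[[[1,0.0099,0,-0.0067,0],[1,0.0099,0,-0.0067,0],[1,0.0099,0,-0.0067,0],[1,0.0099,0,-0.0067,0],[1,0.0099,0,-0.0067,0],[1,0.0099,0,-0.0067,0],[1,0.0099,0,-0.0067,0],[1,0.0099,0,-0.0067,0],[1,0.0099,0,-0.0067,0],[1,0.0099,0,-0.0067,0],[1,0,0,0,0],[1,0,0,0,0]]]'
python3 - <<'E'
from h import *
to([.54,-.035,.12],-8.7-34)
cap("wrist","w6.png")
E
```

```text
time_s: 17.63
eef_pos: [0.4969, -0.0385, 0.1666]
orientation: [0.756, 0.653, -0.008, 0.043]
ft_force: [-0.6, -0.1, -0.3]
width: 0.0143
gripper_force: 61.2
t 17.63 tcp [ 0.4969 -0.0385  0.1666] yaw -8.21 w 0.0143 -> twist first 0.6019 then [0.0331 0.0253 0.048 ]
```

View pics/w6.png

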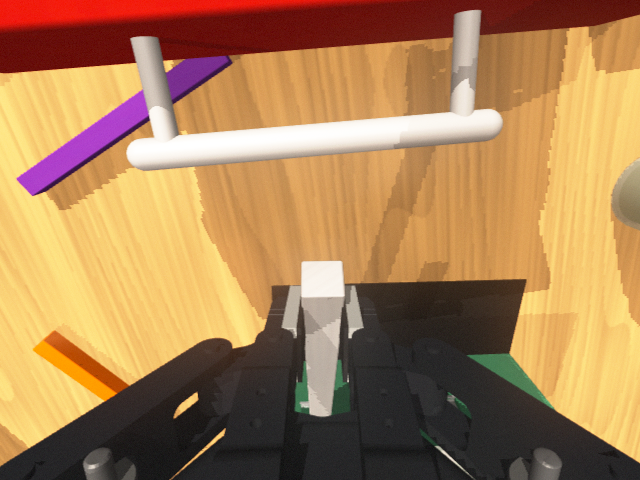

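The bar is held at its upper end (320,280), low end hanging toward the bin. I'll turn it clear and press it level on the free bench.

```bash
python3 -m pendant '[[[1,0,0,0,0.12],[1,0,0,0,0.12],[1,0,0,0,0.12],[1,0,0,0,0.12],[1,0,0,0,0.12],[1,0.011,0.008,0.01,0],[1,0.011,0.008,0.02,0],[1,0.011,0.009,0.02,0],[1,0,0,0.02,0],[1,0,0,0,0]]]'; python3 -m pendant '[[[1,0,0,0,0],[1,0,0,0.012,0],[1,0,0,0.012,0],[1,0,0,0.012,0],[1,0,0,0.012,0],[1,0,0,0.012,0],[1,0,0,0.010,0],[1,0,0,0,0]]]' 25; python3 -c "
from h import *
to([.54,-.035,.022])"
```

```text
time_s: 18.52
eef_pos: [0.5386, -0.0388, 0.0944]
orientation: [0.915, 0.4, 0.001, 0.045]
ft_force: [-1.2, -2.3, 1.2]
width: 0.0147
gripper_force: 63.5
time_s: 19.18
eef_pos: [0.5423, -0.0422, 0.0265]
orientation: [0.915, 0.4, 0.003, 0.043]
ft_force: [0.8, 1.1, 2.2]
width: 0.0144
gripper_force: 63.4
t 19.18 tcp [ 0.5423 -0.0422  0.0265] yaw -42.69 w 0.0144 -> twist first 0 then [ 0.0038 -0.0069  0.0038]
```

```bash
python3 -m pendant '[[[0.18,0,0,0,0],[0.18,0,0,0,0],[0.18,0,0,0,0],[0.18,0,0,-0.03,0],[0.18,0,0,-0.04,0],[0.18,0,0,-0.04,0],[0.18,0,0,-0.03,0],[0.18,0,0,0,0],[0.18,0,0,0,0]]]'
cat > bench.py <<'E'
from h import *
import sys
def bench(fn,zoff=.018):
    a,ok,P=cloud("wrist");cv2.imwrite("pics/"+fn,a[:,:,::-1]);i=camera_info("wrist")
    for r in finder.pinpoint("wrist","bar2_mid")[:3]: print(round(r["conf"],2),px2w("wrist",r["location"],z=.008,info=i))
    hsv=cv2.cvtColor(a,cv2.COLOR_RGB2HSV)
    m=ok&(P[...,2]>.011)&(P[...,2]<.03)&(P[...,0]>.38)&(P[...,0]<.66)&(P[...,1]>-.17)&(P[...,1]<.03)&(hsv[...,1]<90)
    n,l,st,ce=cv2.connectedComponentsWithStats(m.astype(np.uint8))
    for k in range(1,n):
        if st[k,4]>300:
            p=P[l==k];q,w=fit(p);r=cv2.minAreaRect(p[:,:2].astype(np.float32));print(st[k,4],r,w,"z",np.percentile(p[:,2],[5,50,95]))
            yaw=np.degrees(np.arctan2(w[1],w[0]))+90
            to([r[0][0],r[0][1],zoff],yaw)
bench(sys.argv[1])
E
python3 bench.py w7.png
```

```text
time_s: 19.93
eef_pos: [0.5381, -0.0309, 0.169]
orientation: [0.915, 0.4, 0.006, 0.043]
ft_force: [0.3, -0.3, 0.4]
width: 0.0348
gripper_force: 0.0
0.95 [0.374  0.0476 0.008 ]
0.86 [ 0.4983 -0.0939  0.008 ]
3371 ((0.49725788831710815, -0.09407985210418701), (0.18104010820388794, 0.016126837581396103), 48.29011917114258) [ 0.6644  0.7474 -0.0025] z [0.0132 0.0143 0.0154]
t 20.03 tcp [ 0.5363 -0.0311  0.1665] yaw -42.71 w 0.035 -> twist first -0.0187 then [-0.0686  0.0006  0.1511]
```

View pics/w7.png

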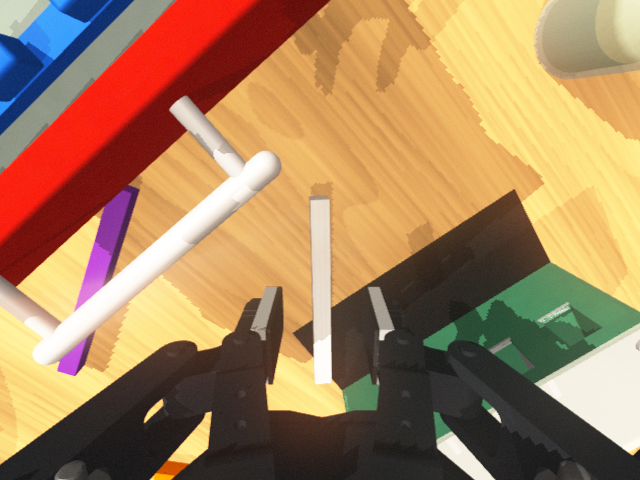

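The bar lies flat on the bench, centre (0.497, -0.094). I'll regrip it at the middle.

```bash
python3 -m pendant '[[[0.18,-0.023,0,0.02,-0.0187],[0.18,-0.023,0,0.035,0],[0.18,-0.0226,0,0.035,0],[0.18,0,0,0.035,0],[0.18,0,0,0.02,0],[0.18,0,0,0,0],[1,0,0,0,0],[1,0,0,0,0],[1,0,0,0,0],[1,0,0,0,0],[1,0,0,-0.04,0],[1,0,0,-0.04,0],[1,0,0,-0.04,0],[1,0,0,-0.04,0],[1,0,0,-0.04,0],[1,0,0,-0.04,0],[1,0,0,0,0]]]' 60; python3 -c "
from h import *
to([.4905,.1841,.24],-3.7)"
```

```text
time_s: 21.45
eef_pos: [0.4913, -0.0742, 0.2718]
orientation: [0.911, 0.409, 0.011, 0.043]
ft_force: [1.4, 0.4, -1.2]
width: 0.0138
gripper_force: 59.9
t 21.45 tcp [ 0.4913 -0.0742  0.2718] yaw -41.62 w 0.0138 -> twist first -0.6619 then [ 0.2592 -0.019   0.0136]
```

```bash
python3 -m pendant '[[[1,0,0,0,-0.11],[1,0,0,0,-0.11],[1,0,0,0,-0.11],[1,0,0,0,-0.11],[1,0,0,0,-0.11],[1,0,0,0,-0.112],[1,0.037,-0.0027,0,0],[1,0.037,-0.0027,0,0],[1,0.037,-0.0027,0,0],[1,0.037,-0.0027,0,0],[1,0.037,-0.0027,0,0],[1,0.037,-0.0027,0,0],[1,0.037,-0.0027,0,0],[1,0,0,0,0],[1,0,0,0,0]]]'
cat > held.py <<'E'
from h import *
import sys
def held(tgt,fn):
    a,ok,P=cloud("wrist");cv2.imwrite("pics/"+fn,a[:,:,::-1])
    e=np.array(robot.get_state()["eef_pos"])
    hsv=cv2.cvtColor(a,cv2.COLOR_RGB2HSV)
    dx=P-e
    m=ok&(dx[...,2]>-.03)&(dx[...,2]<.03)&(hsv[...,1]<90)&(hsv[...,2]>90)
    n,l,st,ce=cv2.connectedComponentsWithStats(m.astype(np.uint8))
    for k in range(1,n):
        if st[k,4]>300:
            p=P[l==k];q,w=fit(p);print("held",st[k,4],q-e,w,"yaw",np.degrees(np.arctan2(w[1],w[0])),"min",p.min(0)-e,"max",p.max(0)-e)
    to(tgt,-3.7)
held([float(x) for x in sys.argv[1].split(",")],sys.argv[2])
E
python3 held.py .4905,.1841,.165 w8.png
```

```text
time_s: 22.7
eef_pos: [0.4851, 0.1868, 0.2438]
orientation: [0.727, 0.685, -0.011, 0.043]
ft_force: [-0.8, -0.7, -0.9]
width: 0.0144
gripper_force: 59.9
held 14739 [ 0.0033  0.0276 -0.009 ] [ 0.0664  0.9959 -0.0615] yaw 86.18682790582962 min [-0.0189 -0.0575 -0.0272] max [0.0217 0.0904 0.0258]
t 22.75 tcp [0.4857 0.1845 0.2441] yaw -3.57 w 0.0139 -> twist first 0.0023 then [0.0057 0.001  0.079 ]
```

View pics/w8.png

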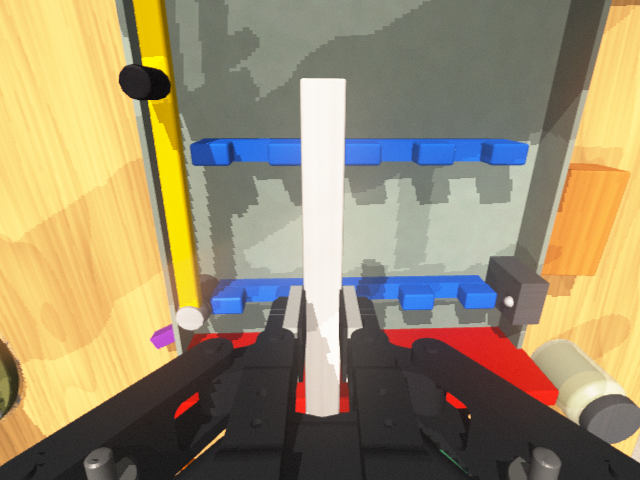

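The bar is centred over lane 3, between the 2nd and 3rd teeth of the rails (columns 290 and 360). I'll lower it.

```bash
python3 -m pendant '[[[1,0.003,0.0005,0.03,0],[1,0.003,0.0005,0.03,0],[1,0,0,0.019,0],[1,0,0,0,0],[1,0,0,0,0]]]'; python3 -c "
from h import *
to([.4905,.1841,.141],-3.7)"
```

```text
time_s: 23.17
eef_pos: [0.4905, 0.1823, 0.1651]
orientation: [0.73, 0.682, -0.011, 0.042]
ft_force: [-0.1, -0.2, -1.1]
width: 0.014
gripper_force: 59.8
t 23.17 tcp [0.4905 0.1823 0.1651] yaw -3.81 w 0.014 -> twist first -0.002 then [ 0.0036 -0.0013  0.0239]
```

```bash
python3 -m pendant '[[[1,0.003,-0.0005,0.008,0],[1,0,0,0.008,0],[1,0,0,0.007,0],[1,0,0,0,0]]]' 30; python3 -m pendant '[[[1,0,0,0.002,0],[0.35,0,0,0,0],[0.35,0,0,0,0],[0.35,0,0,0,0],[0.35,-0.001,0,-0.02,0],[0.35,-0.002,0,-0.03,0],[0.35,0,0,-0.04,0],[0.35,0,0,-0.04,0],[0.35,0,0,0,0],[0.35,0,0,0,0]]]'
cat > rk.py <<'E'
from h import *
import sys
a,ok,P=cloud("wrist");cv2.imwrite("pics/"+sys.argv[1],a[:,:,::-1])
hsv=cv2.cvtColor(a,cv2.COLOR_RGB2HSV)
O=np.array([.5144,.1826,.126]);u=np.array([.0645,.9979,0]);w=np.array([-.9979,.0645,0])
q=P-O;X=q@u;Y=q@w;Z=q[...,2]
for n,y0 in (("lane1",-.072),("lane2",-.024),("lane3",.024),("lane4",.072)):
    m=ok&(abs(Y-y0)<.02)&(abs(X)<.13)&(Z>.002)&(Z<.013)&(hsv[...,1]<80)&(hsv[...,2]>110)
    if m.sum()>300:
        p=np.stack([X[m],Y[m],Z[m]],-1);c,d=fit(p);r=cv2.minAreaRect(p[:,:2].astype(np.float32));print(n,m.sum(),"X",np.percentile(p[:,0],[1,99]),"Y",np.percentile(p[:,1],[3,97]),"ztop",np.percentile(p[:,2],[10,50,90]),r)
to([.5144,.1826,.3])
E
python3 rk.py w9.png
```

```text
time_s: 23.5
eef_pos: [0.492, 0.1857, 0.1429]
orientation: [0.729, 0.683, -0.01, 0.042]
ft_force: [-2.0, -1.2, 4.4]
width: 0.0138
gripper_force: 61.4
time_s: 24.33
eef_pos: [0.4868, 0.193, 0.2717]
orientation: [0.729, 0.683, -0.008, 0.042]
ft_force: [-0.2, -0.1, -0.3]
width: 0.0276
gripper_force: 0.0
lane3 4724 X [-0.0855  0.0897] Y [0.0142 0.0294] ztop [0.005  0.0059 0.0068] ((0.001064583659172058, 0.024298982694745064), (0.17987461388111115, 0.021091775968670845), 0.6704952120780945)
t 24.38 tcp [0.4858 0.1924 0.2699] yaw -3.65 w 0.0276 -> twist first 0 then [-0.01    0.0306 -0.028 ]
```

View pics/w9.png

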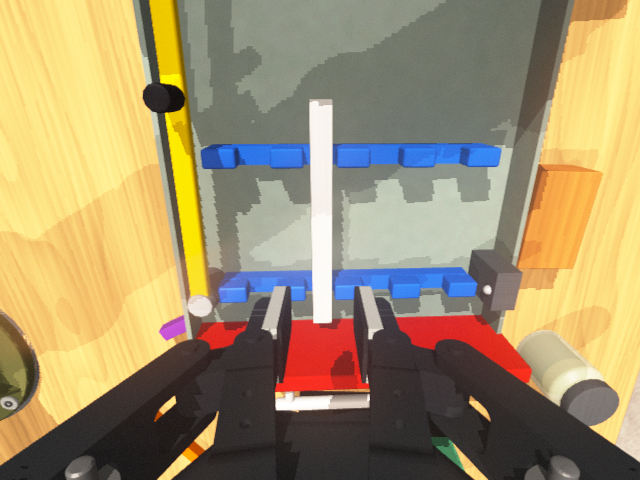

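Bar 1 is seated in lane 3 (column 321). Now the second one.

```bash
python3 -c "
from h import *
to([.5345,-.164,.155],-8.7)"
```

```text
t 24.38 tcp [0.4858 0.1924 0.2699] yaw -3.65 w 0.0276 -> twist first 0.0882 then [-0.336   0.0957  0.1433]
```

```bash
python3 -m pendant '[[[0.18,0,0,0,0.088],[0.18,-0.034,0.0096,0,0],[0.18,-0.034,0.0096,0,0],[0.18,-0.034,0.0096,0,0],[0.18,-0.034,0.0096,0,0],[0.18,-0.034,0.0096,0,0],[0.18,-0.034,0.0096,0,0],[0.18,-0.034,0.0096,0.01,0],[0.18,-0.034,0.0096,0.02,0],[0.18,-0.034,0.0096,0.02,0],[0.18,-0.030,0.0093,0.02,0],[0.18,0,0,0.03,0],[0.18,0,0,0.03,0],[0.18,0,0,0.013,0],[0.18,0,0,0,0]]]'
python3 - <<'E'
from bars import *
a,ok,P=bars("w10.png",-.195)
to([.5345,-.164,.096],171.3)
E
```

```text
time_s: 25.63
eef_pos: [0.5308, -0.1644, 0.1512]
orientation: [0.759, 0.65, -0.012, 0.04]
ft_force: [-0.8, 0.4, 0.6]
width: 0.0352
gripper_force: 0.0
bar 1951 [ 0.5386 -0.1609  0.0991] [0.1505 0.9161 0.3717] [ 0.5265 -0.1941  0.0819] [ 0.549  -0.1402  0.11  ]
  y -0.17 x [0.5302 0.5442] ztop 0.09770030980761492
  y -0.16 x [0.5317 0.5459] ztop 0.10329400905560007
  y -0.15 x [0.5332 0.5475] ztop 0.10876339211632373
  y -0.14 x [0.5347 0.5449] ztop 0.099484461718932
bar 1714 [ 0.4536 -0.1925  0.0882] [0.0209 0.0052 0.9998] [ 0.4401 -0.1949  0.061 ] [ 0.4739 -0.1892  0.1074]
t 25.68 tcp [ 0.5325 -0.1644  0.1536] yaw -8.74 w 0.0351 -> twist first -0.0008 then [ 0.0048 -0.0009  0.0575]
```

```bash
python3 -m pendant '[[[0.18,0.002,0.004,0.02,0],[0.18,0.001,0,0.02,0],[0.18,0,0,0.017,0],[1,0,0,0,0],[1,0,0,0,0],[1,0,0,0,0],[1,0,0,0,0],[1,0.0083,0,-0.0056,0],[1,0.0083,0,-0.0056,0],[1,0,0,0,0]]]' 60; python3 -c "
from h import *
to([0.482+.0026,-.157+.017,.0955+.01])"
```

```text
time_s: 26.52
eef_pos: [0.5431, -0.1481, 0.1099]
orientation: [0.758, 0.651, -0.008, 0.042]
ft_force: [-5.6, 3.2, 1.6]
width: 0.0146
gripper_force: 60.2
t 26.52 tcp [ 0.5431 -0.1481  0.1099] yaw -8.65 w 0.0146 -> twist first 0 then [-0.0007 -0.0592  0.0014]
```

```bash
python3 -m pendant '[[[1,0.0099,-0.001,-0.0067,0],[1,0.0099,-0.0005,-0.0067,0],[1,0.0099,0,-0.0067,0],[1,0.0099,0,-0.0067,0],[1,0.0099,0,-0.0067,0],[1,0.0099,0,-0.0067,0],[1,0.0099,0,-0.0067,0],[1,0.0099,0,-0.0067,0],[1,0.0099,0,-0.0067,0],[1,0.0099,0,-0.0067,0],[1,0.005,0,-0.0035,0],[1,0,0,0,0]]]'
python3 - <<'E'
from h import *
to([.545,-.035,.0945],-8.7-34)
a,ok,P=cloud("wrist");e=np.array(robot.get_state()["eef_pos"]);D=P-e
m=ok&(abs(D[...,0])<.009)&(abs(D[...,1])<.05)&(abs(D[...,2])<.06);print(m.sum(),fit(P[m]),D[m].min(0),D[m].max(0))
E
```

```text
time_s: 27.52
eef_pos: [0.5567, -0.0395, 0.1733]
orientation: [0.758, 0.651, -0.007, 0.044]
ft_force: [-0.8, -0.5, -0.3]
width: 0.0148
gripper_force: 57.9
t 27.52 tcp [ 0.5567 -0.0395  0.1733] yaw -8.54 w 0.0148 -> twist first 0.5963 then [-0.0028 -0.0183  0.0776]
6771 (array([ 0.5552, -0.0359,  0.1867]), array([-0.0233,  0.4441,  0.8957])) [-0.009  -0.0499 -0.0306] [0.009  0.0248 0.06  ]
```

```bash
python3 -m pendant '[[[1,0,0,0,0.12],[1,0,0,0,0.12],[1,0,0,0,0.12],[1,0,0,0,0.12],[1,0,0,0,0.118],[1,-0.001,-0.006,0.02,0],[1,-0.001,-0.006,0.02,0],[1,-0.001,-0.006,0.02,0],[1,0,0,0.018,0],[1,0,0,0,0],[1,0,0,0.012,0],[1,0,0,0.012,0],[1,0,0,0.012,0],[1,0,0,0.012,0],[1,0,0,0.012,0],[1,0,0,0.010,0],[1,0,0,0,0]]]' 45; python3 -m pendant '[[[0.18,0,0,0,0],[0.18,0,0,0,0],[0.18,0,0,0,0],[0.18,0,0,-0.03,0],[0.18,0,0,-0.04,0],[0.18,0,0,-0.04,0],[0.18,0,0,-0.03,0],[0.18,0,0,0,0],[0.18,0,0,0,0]]]'; python3 bench.py w11.png
```

```text
time_s: 28.98
eef_pos: [0.5448, -0.0429, 0.021]
orientation: [0.916, 0.398, 0.003, 0.044]
ft_force: [1.6, 0.9, 3.4]
width: 0.0145
gripper_force: 57.5
time_s: 29.73
eef_pos: [0.5408, -0.0312, 0.1639]
orientation: [0.916, 0.398, 0.006, 0.043]
ft_force: [0.1, -0.8, -0.3]
width: 0.0353
gripper_force: 0.0
0.85 [0.3719 0.0486 0.008 ]
3405 ((0.4972227215766907, -0.09656510502099991), (0.18021826446056366, 0.01577077992260456), 47.679054260253906) [ 0.6724  0.7402 -0.0026] z [0.0133 0.0144 0.0155]
t 29.83 tcp [ 0.5391 -0.0314  0.1615] yaw -43.01 w 0.0354 -> twist first -0.0132 then [-0.0723  0.0011  0.1462]
```

Flat on the bench as before. I'll regrip at the centre and carry it to lane 2 at (0.5384, 0.1811).

```bash
python3 -m pendant '[[[0.18,-0.024,0.001,0.02,-0.0132],[0.18,-0.024,0,0.035,0],[0.18,-0.0243,0,0.035,0],[0.18,0,0,0.035,0],[0.18,0,0,0.0165,0],[0.18,0,0,0,0],[1,0,0,0,0],[1,0,0,0,0],[1,0,0,0,0],[1,0,0,0,0],[1,0,0,-0.04,0],[1,0,0,-0.04,0],[1,0,0,-0.04,0],[1,0,0,-0.04,0],[1,0,0,-0.04,0],[1,0,0,-0.04,0],[1,0,0,0,0]]]' 60; python3 -c "
from h import *
to([.5384,.1811,.24],-3.7)"
```

```text
time_s: 31.25
eef_pos: [0.4921, -0.0764, 0.2714]
orientation: [0.914, 0.404, 0.011, 0.043]
ft_force: [1.4, -0.1, -1.5]
width: 0.0141
gripper_force: 59.9
t 31.25 tcp [ 0.4921 -0.0764  0.2714] yaw -42.22 w 0.0141 -> twist first -0.6724 then [0.2615 0.028  0.0161]
```

```bash
python3 -m pendant '[[[1,0,0,0,-0.112],[1,0,0,0,-0.112],[1,0,0,0,-0.112],[1,0,0,0,-0.112],[1,0,0,0,-0.112],[1,0,0,0,-0.112],[1,0.037,0.004,0,0],[1,0.037,0.004,0,0],[1,0.037,0.004,0,0],[1,0.037,0.004,0,0],[1,0.037,0.004,0,0],[1,0.037,0.004,0,0],[1,0.039,0.004,0,0],[1,0.003,0.003,0.03,0],[1,0.003,0,0.03,0],[1,0,0,0.02,0],[1,0,0,0,0],[1,0,0,0,0]]]'; python3 held.py .5384,.1811,.141 w12.png
```

```text
time_s: 32.75
eef_pos: [0.5401, 0.1801, 0.166]
orientation: [0.73, 0.682, -0.011, 0.042]
ft_force: [0.1, 0.3, -0.9]
width: 0.0138
gripper_force: 59.8
held 1544 [ 0.1149  0.0584 -0.0294] [0.0652 0.9979 0.002 ] yaw 86.26146130849429 min [ 0.1086 -0.013  -0.03  ] max [ 0.1204  0.1103 -0.0272]
held 14534 [ 0.0034  0.0271 -0.0089] [ 0.0688  0.9959 -0.0592] yaw 86.04862508589481 min [-0.0186 -0.0576 -0.0262] max [0.0162 0.0894 0.026 ]
held 1196 [ 0.0981 -0.0475 -0.0147] [-0.3848  0.9204 -0.0695] yaw 112.68673219423455 min [ 0.0861 -0.0653 -0.03  ] max [ 0.1106 -0.0359 -0.0126]
held 1089 [-0.1437 -0.0458 -0.016 ] [ 0.7198  0.6904 -0.0726] yaw 43.80656220158195 min [-0.1548 -0.0568 -0.0222] max [-0.1347 -0.037  -0.014 ]
t 32.8 tcp [0.5411 0.1804 0.1673] yaw -3.73 w 0.0138 -> twist first -0.0005 then [ 0.0024 -0.004   0.026 ]
```

View pics/w12.png

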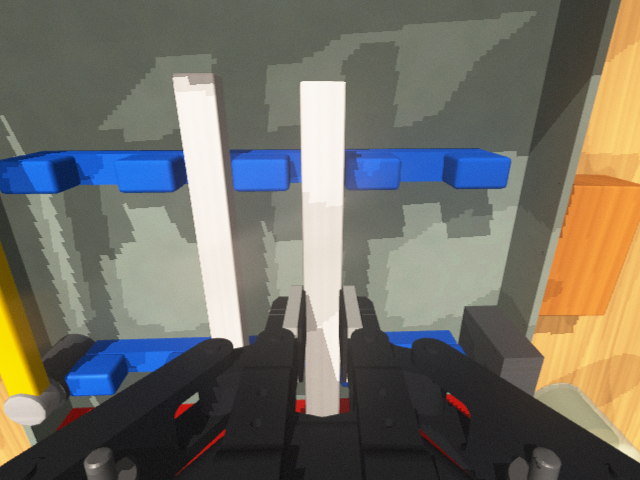

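The bar hangs over lane 2 (column 322) between the teeth at 262 and 373, and bar 1 still lies in lane 3. I'll lower it.

```bash
python3 -m pendant '[[[1,0.002,-0.002,0.008,0],[1,0,-0.001,0.008,0],[1,0,0,0.007,0],[1,0,0,0.002,0],[1,0,0,0,0]]]' 60; python3 -m pendant '[[[0.35,0,0,0,0],[0.35,0,0,0,0],[0.35,0,0,0,0],[0.35,-0.001,0,-0.02,0],[0.35,-0.002,0,-0.03,0],[0.35,0,0,-0.04,0],[0.35,0,0,-0.04,0],[0.35,0,0,0,0],[0.35,0,0,0,0]]]'; python3 rk.py w13.png
```

```text
time_s: 33.22
eef_pos: [0.5388, 0.1811, 0.1428]
orientation: [0.73, 0.682, -0.01, 0.041]
ft_force: [-7.7, -1.0, 15.3]
width: 0.014
gripper_force: 62.2
time_s: 33.97
eef_pos: [0.5343, 0.1882, 0.2725]
orientation: [0.729, 0.683, -0.008, 0.042]
ft_force: [-0.1, -0.7, -0.5]
width: 0.0276
gripper_force: 0.0
lane2 4674 X [-0.0874  0.0876] Y [-0.0325 -0.0175] ztop [0.0051 0.0059 0.0068] ((-0.0007385611534118652, -0.02283664233982563), (0.17925071716308594, 0.020746316760778427), 0.22909504175186157)
lane3 4437 X [-0.0614  0.0907] Y [0.0142 0.0294] ztop [0.0051 0.006  0.0069] ((0.011870361864566803, 0.022175762802362442), (0.02236127108335495, 0.15940971672534943), 87.90694427490234)
t 34.02 tcp [0.5332 0.1879 0.2707] yaw -3.69 w 0.0275 -> twist first 0 then [-0.0086 -0.017  -0.0296]
```

Both bars are seated and parallel. Back to the keeper knob.

```bash
python3 -m pendant '[[[0.18,0,0,0,-0.1121],[0.18,0,0,0,-0.1121],[0.18,0,0,0,-0.1121],[0.18,0,0,0,-0.1121],[0.18,0,0,0,-0.1121],[0.18,0,0,0,-0.1121],[0.18,0,0,0,-0.1121],[0.18,0,0,0,-0.1121],[0.18,0,0,0,-0.1121],[0.18,0,0,0,-0.1121],[0.18,0,0,0,-0.1121],[0.18,0,0,0,-0.1121],[0.18,0,0,0,-0.1121],[0.18,0,0,0,-0.1121],[0.18,0,0,0,0]]]' 30; python3 -c "
from h import *
print(robot.get_state()['joint_positions']);to([.4061,.2832,.24],86.3)"
```

```text
time_s: 35.27
eef_pos: [0.5322, 0.187, 0.2685]
orientation: [0.033, 0.999, -0.038, 0.021]
ft_force: [1.1, 0.3, -0.9]
width: 0.0348
gripper_force: 0.0
[-1.2318  0.1551  0.8868  1.6757 -0.0337  1.3574  1.1609]
t 35.27 tcp [0.5322 0.187  0.2685] yaw 86.16 w 0.0348 -> twist first -0.0025 then [0.1328 0.0897 0.0159]
```

```bash
python3 -m pendant '[[[0.18,0.033,0.022,0,0],[0.18,0.033,0.022,0,0],[0.18,0.033,0.022,0.005,0],[0.18,0.034,0.0237,0.01,0],[0.18,0,0,0,0],[0.18,0,0,0,0]]]' 30
python3 - <<'E'
from h import *
a,ok,P=cloud("wrist")
m=ok&(abs(P[...,2]-.177)<.004)&(np.hypot(P[...,0]-.406,P[...,1]-.283)<.03);print(m.sum(),P[m].mean(0),P[m].min(0),P[m].max(0))
hsv=cv2.cvtColor(a,cv2.COLOR_RGB2HSV)
y=(hsv[...,0]>20)&(hsv[...,0]<34)&(hsv[...,1]>150)&ok&(abs(P[...,2]-.149)<.006);print(fit(P[y]))
to([.4061,.2832,.1735],86.3)
E
```

```text
time_s: 35.77
eef_pos: [0.4053, 0.2851, 0.2411]
orientation: [0.032, 0.999, -0.039, 0.021]
ft_force: [0.6, -0.9, 0.0]
width: 0.035
gripper_force: 0.0
581 [0.4071 0.2815 0.1772] [0.4001 0.2734 0.173 ] [0.4156 0.2891 0.1791]
(array([0.4041, 0.2475, 0.149 ]), array([0.0768, 0.997 , 0.0006]))
t 35.82 tcp [0.4073 0.2837 0.2419] yaw 86.0 w 0.0352 -> twist first -0.0053 then [0.0043 0.0045 0.0681]
```

```bash
python3 -m pendant '[[[0.18,0.002,0.002,0.03,0],[0.18,0.002,0.001,0.03,0],[0.18,0,0,0.008,0],[0.18,0,0,0,0],[1,0,0,0,0],[1,0,0,0,0],[1,0,0,0,0],[1,0,0,0,0],[1,0,0,0,0]]]' 30
python3 - <<'E'
from h import *
s=robot.get_state();M=R.from_quat(s["orientation"]).as_matrix();print(s["eef_pos"],s["width"],s["gripper_force"])
C=np.array([.3957,.1334]);e=np.array(s["eef_pos"]);a0=np.arctan2(*(e[:2]-C)[::-1]);print(np.degrees(a0),np.linalg.norm(e[:2]-C))
A=np.linspace(a0,np.radians(-5.2),17);W=np.stack([C[0]+.15*np.cos(A),C[1]+.15*np.sin(A),0*A],-1)
for r in np.round(np.diff(W,axis=0)@M,4): print(list(r))
E
```

```text
time_s: 36.57
eef_pos: [0.4078, 0.2833, 0.176]
orientation: [0.034, 0.999, -0.036, 0.023]
ft_force: [1.2, 3.9, -1.3]
width: 0.015
gripper_force: 29.5
[0.4078 0.2833 0.176 ] 0.015010277470616265 29.460676610469818
85.37750749234678 0.1503740641909427
[np.float64(-0.0148), np.float64(-0.0009), np.float64(0.0008)]
[np.float64(-0.0146), np.float64(-0.0023), np.float64(0.0009)]
[np.float64(-0.0143), np.float64(-0.0038), np.float64(0.001)]
[np.float64(-0.0138), np.float64(-0.0052), np.float64(0.001)]
[np.float64(-0.0133), np.float64(-0.0065), np.float64(0.0011)]
[np.float64(-0.0126), np.float64(-0.0078), np.float64(0.0012)]
[np.float64(-0.0117), np.float64(-0.009), np.float64(0.0012)]
[np.float64(-0.0108), np.float64(-0.0101), np.float64(0.0012)]
[np.float64(-0.0097), np.float64(-0.0111), np.float64(0.0013)]
[np.float64(-0.0086), np.float64(-0.012), np.float64(0.0013)]
[np.float64(-0.0073), np.float64(-0.0128), np.float64(0.0013)]
[np.float64(-0.006), np.float64(-0.0135), np.float64(0.0012)]
[np.float64(-0.0047), np.float64(-0.014), np.float64(0.0012)]
[np.float64(-0.0033), np.float64(-0.0144), np.float64(0.0012)]
[np.float64(-0.0018), np.float64(-0.0147), np.float64(0.0011)]
[np.float64(-0.0004), np.float64(-0.0148), np.float64(0.0011)]
```

```bash
python3 -m pendant '[[[1,-0.0148,-0.0009,0.0008,0],[1,-0.0146,-0.0023,0.0009,0],[1,-0.0143,-0.0038,0.001,0],[1,-0.0138,-0.0052,0.001,0],[1,-0.0133,-0.0065,0.0011,0],[1,-0.0126,-0.0078,0.0012,0],[1,-0.0117,-0.009,0.0012,0],[1,-0.0108,-0.0101,0.0012,0],[1,-0.0097,-0.0111,0.0013,0],[1,-0.0086,-0.012,0.0013,0],[1,-0.0073,-0.0128,0.0013,0],[1,-0.006,-0.0135,0.0012,0],[1,-0.0047,-0.014,0.0012,0],[1,-0.0033,-0.0144,0.0012,0],[1,-0.0018,-0.0147,0.0011,0],[1,-0.0004,-0.0148,0.0011,0],[1,0,0,0,0],[1,0,0,0,0]]]' 30; python3 -c "
from h import *
e=np.array(robot.get_state()['eef_pos'])[:2]-[.3957,.1334];print(np.degrees(np.arctan2(e[1],e[0])),np.linalg.norm(e))"
```

```text
time_s: 38.07
eef_pos: [0.5468, 0.1235, 0.1763]
orientation: [0.033, 0.999, -0.034, 0.026]
ft_force: [8.4, 9.8, -6.1]
width: 0.0145
gripper_force: 29.8
-3.766601361504033 0.15141011237380028
```

```bash
python3 -m pendant '[[[1,0.001,-0.002,0,0],[1,0,0,0,0],[1,0,0,0,0]]]'; python3 -m pendant '[[[0.18,0,0.002,0,0],[0.18,0,0,0,0],[0.18,0,0,0,0],[0.18,0,0,-0.03,0],[0.18,0.01,0,-0.04,0],[0.18,0.02,0,-0.04,0],[0.45,0.02,0,-0.03,0],[0.45,0.01,0,0,0],[0.45,0,0,0,0]]]'
python3 - <<'E'
from h import *
a,ok,P=cloud("wrist");cv2.imwrite("pics/w14.png",a[:,:,::-1])
hsv=cv2.cvtColor(a,cv2.COLOR_RGB2HSV)
y=(hsv[...,0]>20)&(hsv[...,0]<34)&(hsv[...,1]>150)&ok&(abs(P[...,2]-.149)<.006);q,w=fit(P[y]);print(q,w,cv2.minAreaRect(P[y][:,:2].astype(np.float32)))
m=ok&(abs(P[...,2]-.16)<.008)&(abs(P[...,1]-.034)<.02)&(abs(P[...,0]-.5065)<.09)
p=P[m];print(len(p),fit(p),np.percentile(p,[2,98],axis=0))
to([.5065,.034,.22],86.3)
E
python3 rk.py w15.png
```

```text
time_s: 38.32
eef_pos: [0.5466, 0.1233, 0.1764]
orientation: [0.032, 0.999, -0.033, 0.027]
ft_force: [11.0, 11.8, -10.0]
width: 0.0149
gripper_force: 29.7
time_s: 39.07
eef_pos: [0.4786, 0.1329, 0.3108]
orientation: [0.034, 0.999, -0.035, 0.023]
ft_force: [-0.3, -0.2, -0.1]
width: 0.0236
gripper_force: 0.0
[0.4925 0.1261 0.1474] [ 0.9979 -0.0643 -0.0007] ((0.5126277208328247, 0.1247572973370552), (0.013984784483909607, 0.22004471719264984), 86.391357421875)
2250 (array([0.5025, 0.035 , 0.1605]), array([ 0.999 , -0.0447, -0.0014])) [[0.4443 0.0254 0.1561]
 [0.5653 0.052  0.1629]]
t 39.12 tcp [0.479  0.1325 0.3095] yaw 86.04 w 0.0234 -> twist first -0.0046 then [-0.0293 -0.0899  0.0977]
lane2 3249 X [-0.0884  0.0877] Y [-0.0334 -0.018 ] ztop [0.0054 0.0068 0.0077] ((-0.00030140578746795654, -0.021360671147704124), (0.03140755742788315, 0.180003359913826), 88.16437530517578)
lane3 3626 X [-0.086   0.0896] Y [0.0135 0.029 ] ztop [0.0056 0.0068 0.0077] ((0.0018135309219360352, 0.017430361360311508), (0.1793871372938156, 0.02342851087450981), 0.5232218503952026)
t 39.17 tcp [0.4792 0.1322 0.3087] yaw 85.98 w 0.0234 -> twist first 0 then [-0.0313  0.0533  0.0063]
```

View pics/w14.png

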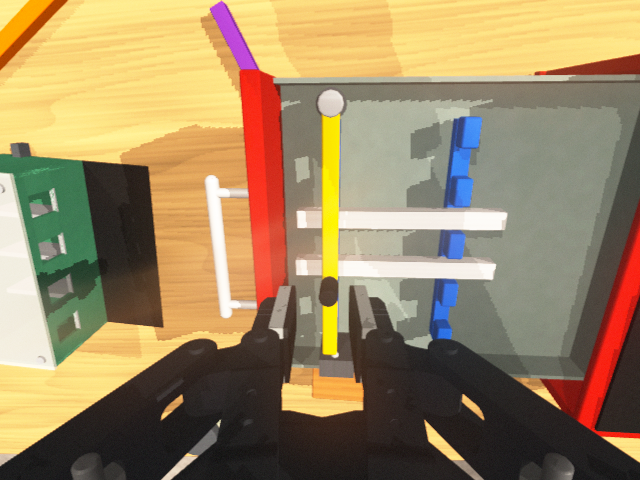

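The keeper is back across both bars at its original shut angle, and all four bin slots are empty. I'll push the drawer shut with closed fingers in front of the handle.

```bash
python3 -m pendant '[[[1,-0.007,-0.034,0,0],[1,-0.007,-0.034,0,0],[1,-0.007,-0.034,0,0],[1,-0.007,-0.034,0.02,0],[1,0,0,0.035,0],[1,0,0,0,0],[1,0,0,0,0]]]' 30
python3 - <<'E'
from h import *
to([.503,-.005,.155],86.3)
M=R.from_quat(robot.get_state()["orientation"]).as_matrix();print(np.array([.0645,.998,0])*.02@M)
E
```

```text
time_s: 39.75
eef_pos: [0.4989, -0.0097, 0.2638]
orientation: [0.035, 0.998, -0.039, 0.02]
ft_force: [1.2, 0.0, 0.9]
width: -0.0001
gripper_force: 0.0
t 39.75 tcp [ 0.4989 -0.0097  0.2638] yaw 85.85 w -0.0001 -> twist first -0.0078 then [0.0009 0.0133 0.1082]
[ 0.0001  0.0199 -0.0015]
```

```bash
python3 -m pendant '[[[1,0,0.003,0.036,0],[1,0,0.003,0.036,0],[1,0,0.002,0.036,0],[1,0,0,0,0],[1,0,0.015,-0.0011,0],[1,0,0.017,-0.0013,0],[1,0,0.0199,-0.0015,0],[1,0,0.0199,-0.0015,0],[1,0,0.0199,-0.0015,0],[1,0,0.0199,-0.0015,0],[1,0,0.0199,-0.0015,0],[1,0,0.0199,-0.0015,0],[1,0,0.0199,-0.0015,0],[1,0,0.0199,-0.0015,0],[1,0,0.0199,-0.0015,0],[1,0,0.0199,-0.0015,0],[1,0,0.0199,-0.0015,0],[1,0,0.0199,-0.0015,0],[1,0,0,0,0]]]'
```

```text
time_s: 41.33
eef_pos: [0.5229, 0.2679, 0.1595]
orientation: [0.031, 0.999, -0.037, 0.023]
ft_force: [-0.0, 1.0, -0.4]
width: -0.0001
gripper_force: 0.0
```

```bash
python3 -m pendant '[[[1,0,0.006,-0.0004,0],[1,0,0.006,-0.0004,0],[1,0,0.005,0,0],[1,0,0,0,0]]]'; python3 -m pendant '[[[1,0,0.003,0,0],[1,0,0,0,0],[1,0,0,0,0]]]'
```

```text
time_s: 41.67
eef_pos: [0.525, 0.2789, 0.1589]
orientation: [0.034, 0.998, -0.038, 0.023]
ft_force: [0.2, -1.6, 2.1]
width: -0.0001
gripper_force: 1.0
time_s: 41.92
eef_pos: [0.5253, 0.2812, 0.158]
orientation: [0.035, 0.998, -0.038, 0.023]
ft_force: [0.0, -4.1, 4.5]
width: 0.0001
gripper_force: 2.5
```

```bash
python3 -m pendant '[[[1,0,0.004,0,0],[1,0,0.003,0,0],[1,0,0,0,0],[1,0,0,0,0]]]'
python3 - <<'E'
from h import *
for c in("wrist","top"):
    a,ok,P=cloud(c)
    m=ok&(abs(P[...,2]-.16)<.009)&(abs(P[...,1]-.30)<.02)&(abs(P[...,0]-.526)<.075)
    hsv=cv2.cvtColor(a,cv2.COLOR_RGB2HSV);m&=(hsv[...,1]<80)&(hsv[...,2]>110)
    p=P[m];print(c,len(p));
    if len(p)>9: print(fit(p),np.percentile(p,[2,98],axis=0))
E
```

```text
time_s: 42.25
eef_pos: [0.5254, 0.2824, 0.1578]
orientation: [0.036, 0.998, -0.042, 0.021]
ft_force: [-6.2, -15.9, 14.7]
width: -0.0002
gripper_force: 8.6
wrist 6729
(array([0.4906, 0.3031, 0.162 ]), array([ 0.9849, -0.1732,  0.0066])) [[0.4606 0.2852 0.1575]
 [0.5284 0.3181 0.1645]]
top 0
```

It has stopped at 16 N. I'll back off, lift clear and check.

```bash
python3 -m pendant '[[[1,0,-0.02,0,0],[1,0,-0.03,0,0],[1,0,-0.03,-0.03,0],[1,0,-0.03,-0.04,0],[1,0,-0.03,-0.04,0],[1,0,0,-0.03,0],[1,0,0,0,0],[1,0,0,0,0]]]'
python3 - <<'E'
from h import *
cap("scene","s2.png")
a,ok,P=cloud("wrist");hsv=cv2.cvtColor(a,cv2.COLOR_RGB2HSV)
m=ok&(abs(P[...,2]-.16)<.009)&(abs(P[...,1]-.30)<.03)&(abs(P[...,0]-.526)<.09)&(hsv[...,1]<80)&(hsv[...,2]>110)
p=P[m];print(len(p),fit(p),np.percentile(p,[2,98],axis=0))
print(robot.get_state()["ft_force"])
E
```

```text
time_s: 43.02
eef_pos: [0.5113, 0.1717, 0.2933]
orientation: [0.033, 0.999, -0.035, 0.024]
ft_force: [0.1, 0.8, -0.1]
width: -0.0001
gripper_force: 0.0
3549 (array([0.5179, 0.303 , 0.1604]), array([ 0.9992, -0.0412, -0.0014])) [[0.4615 0.2925 0.1561]
 [0.5811 0.3277 0.1631]]
[ 0.5528  0.0671 -0.6203]
```

View pics/s2.png

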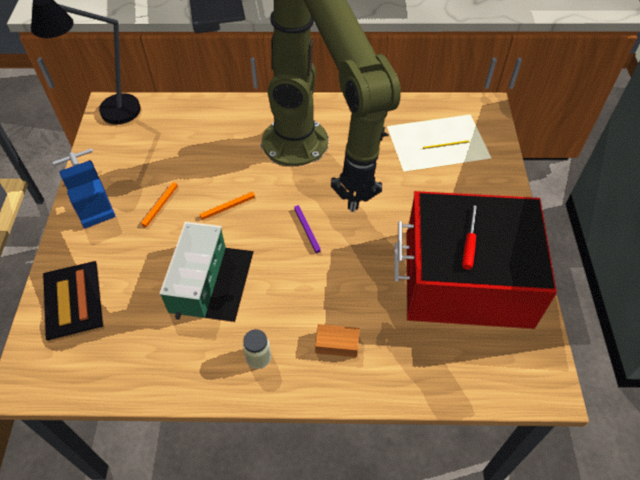

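The drawer is shut with its handle back at y 0.303, the bin is empty, and the block, jar and screwdriver have not moved. Handing in.

```bash
python3 -c "
from h import *
print(ticket.job_done())"
```

```text
the job is handed in; nothing more can be done
None
```

I put both bars from the bin away in lanes 2 and 3, swung the keeper shut over them and closed the drawer. The job was handed in at about 43 s; no verdict came back.

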